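# Find the wheel with the worn bearing and ring its stand

## Robot

A 6-joint arm with a two-finger parallel gripper is mounted at the origin on the work surface. World frame = base frame: x ahead of the robot, y to its left, z up, the work surface at z = 0. Lengths are in m, angles in degrees, forces in N, time in s.
With the tool pointing down it reaches from about 0.3 to 0.75 m from the base axis. Payload 8.5 kg.
Tool frame: the origin (TCP) lies midway between the tips of the shut fingers; the grasp point (between the pads) lies env.tcp_to_grasp behind it (env.tcp_to_grasp is the distance from the TCP to the grasp point, in m); z points along the fingers, y is the line along which they close (so a half turn about z gives the same grasp; the last joint's range is limited). The gripper opens to 85 mm and grips with 20 to 120 N. Pads are 22 mm wide; open, the fingers measure 114 mm over their backs; the gripper's body (76 mm by 85 mm) begins 54 mm behind the grasp point. The pads swing forward as they close: fully open they stand 13 mm farther back than shut.
Start: joints at [56.476, 21.807, 74.336, -0, 83.858, -12.336], TCP at [0.199, 0.513, 0.231] pointing down, gripper open.
Joint ranges: [-178.18, 178.18], [-50.72, 133.34], [12.68, 142.11], [-81.47, 261.47], [9.98, 163.14], [-165.26, 165.26]. Speed limits (degrees/s): [136.94, 136.94, 180, 180, 180, 180].

## Interface

Orientations are given as a 3x3 rotation matrix whose columns are the frame's x, y, z axes.
In Python, from rig import observe, optics, job, env gives the robot as it stands. The module is installed in compiled form; this text tells all that it offers.
- The arm moves only by the shell command python3 -m jog 'ROWS' [FORCE]. ROWS is JSON, a list of rows, each a list of 7 numbers: the turn, a rotation vector about the tool's x, y, z in rad, then the shift along the tool's x, y, z in m, then the opening in per cent of the stroke, from 0 (shut) to 100 (fully open). A call has 1 to 10 rows; each row shifts and turns the commanded pose from where the row before left it, along the tool's axes as they then stand; what a row does not reach is not made up. A row lasts 1/8 s, in which the tool goes at most 62.5 mm and 10.7 degrees, less where a joint would pass 70% of its speed; a pose out of reach is approached as far as the arm can. A call is refused whole if a number of a shift passes 0.0625 or a number of a turn 0.188, either way. A call with a gripper value outside its range is refused whole. The fingers move at their own pace and stop on an object; FORCE is the grip in N (left out, the last holds). Time passes only in rows, so rows that do not move let the fingers close. It gives the time, the measured TCP pose, the force, the opening and the grip force at its end, in the units of the state.
- observe(): the state, without advancing time (a new reading comes with each control period).
- optics.get_image(name): name is "scene" or "top"; returns a dict with "pixels" (384x512x3 uint8, red, green, blue), "mtx" (3x3 intrinsics, pixels), "rvec" (rotation vector, rad) and "tvec" (3), from world to camera coordinates, as OpenCV has them. Camera axes: x right, y down, z forward; pixel columns grow to the right and rows downward; lengths in m; the calibration is good to about 2 mm. A picture is of the moment at which its call begins. There is no depth.
- job.close_job(): hands the job in; it is judged then, once.
The state is a dict: "time_s": time; "q": joint angles; "qvel": joint speeds; "joint_efforts": joint torques, N m; "position": TCP position; "tool_rot": TCP orientation; "ft_force": force on the tool from outside, world axes, zero at the start; "wrist_torque": the same for the moment, N m; "grip_width": finger opening in m; "gripper_force": force on a finger pad.
Only numpy, scipy, OpenCV 4.12 (cv2) and the standard library are available. Lean on these libraries where they do the work, as an engineer would, in place of code of your own. Each camera call takes 0.05 s, during which the arm holds its last target. There are 200 camera calls.

## Task

One of the three wheels on the blue stands has a worn bearing: find it by rocking the wheels sideways at the top of the rim, each first to the left and then to the right (as the robot sees it), pressing with about 10 N against the end stop for half a second each side and never with 20 N or more. Leave the loose wheel leaning to the right for the next person to see, then slip the red ring over its stand's post, down flat onto the base plate, and let go. Leave everything else where it is.

Things in the scene. Friction and masses are not known exactly. Their poses are not given: they have to be found in the camera images.
- stand_a: Fixed blue stand; the three look alike. Base plate 250 x 90 x 12 mm; two cheeks (40 mm long, tops 125 mm above the bench, outer faces 33 mm either side) carry a wheel; a post stands at the end nearer the robot. Origin: centre of the underside; x points from post to wheel (away from the robot), y left along the axle. Wheel centre at (50, 0, 110) mm, post axis at (-85, 0) mm.
- wheel_a (a joint): Sideways lean (rad) of stand_a's wheel about its centre: 0 upright, + when its top leans left (stand +y). It cannot spin. It moves under 1 to 2 N and stays where left, up to a slightly springy end stop (10 N per mm at 50 mm from the centre). Starts nearly upright. Sound wheels lean 1 to 2 mm at the rim each side; the one worn wheel several times as far, which can only be felt.
- rim_a (a point): Topmost point of the wheel on stand_a, mid-width, 175 mm above the bench when upright. The wheel is 130 mm in diameter and 26 mm wide with flat sides; its upper 50 mm stand clear above the cheeks.
- post_a (a point): Foot of the post of stand_a, on the post's axis at the top face of the base plate, 12 mm above the bench. The post is 12 mm thick, round-topped, 48 mm tall above this point.
- stand_b: Fixed blue stand; the three look alike. Base plate 250 x 90 x 12 mm; two cheeks (40 mm long, tops 125 mm above the bench, outer faces 33 mm either side) carry a wheel; a post stands at the end nearer the robot. Origin: centre of the underside; x points from post to wheel (away from the robot), y left along the axle. Wheel centre at (50, 0, 110) mm, post axis at (-85, 0) mm.
- wheel_b (a joint): Sideways lean (rad) of stand_b's wheel about its centre: 0 upright, + when its top leans left (stand +y). It cannot spin. It moves under 1 to 2 N and stays where left, up to a slightly springy end stop (10 N per mm at 50 mm from the centre). Starts nearly upright. Sound wheels lean 1 to 2 mm at the rim each side; the one worn wheel several times as far, which can only be felt.
- rim_b (a point): Topmost point of the wheel on stand_b, mid-width, 175 mm above the bench when upright. The wheel is 130 mm in diameter and 26 mm wide with flat sides; its upper 50 mm stand clear above the cheeks.
- post_b (a point): Foot of the post of stand_b, on the post's axis at the top face of the base plate, 12 mm above the bench. The post is 12 mm thick, round-topped, 48 mm tall above this point.
- stand_c: Fixed blue stand; the three look alike. Base plate 250 x 90 x 12 mm; two cheeks (40 mm long, tops 125 mm above the bench, outer faces 33 mm either side) carry a wheel; a post stands at the end nearer the robot. Origin: centre of the underside; x points from post to wheel (away from the robot), y left along the axle. Wheel centre at (50, 0, 110) mm, post axis at (-85, 0) mm.
- wheel_c (a joint): Sideways lean (rad) of stand_c's wheel about its centre: 0 upright, + when its top leans left (stand +y). It cannot spin. It moves under 1 to 2 N and stays where left, up to a slightly springy end stop (10 N per mm at 50 mm from the centre). Starts nearly upright. Sound wheels lean 1 to 2 mm at the rim each side; the one worn wheel several times as far, which can only be felt.
- rim_c (a point): Topmost point of the wheel on stand_c, mid-width, 175 mm above the bench when upright. The wheel is 130 mm in diameter and 26 mm wide with flat sides; its upper 50 mm stand clear above the cheeks.
- post_c (a point): Foot of the post of stand_c, on the post's axis at the top face of the base plate, 12 mm above the bench. The post is 12 mm thick, round-topped, 48 mm tall above this point.
- ring_mid (a point): Centre (half-way up) of the loose red plastic marker ring, about 50 g: 50 mm outer diameter, 22 mm hole, 30 mm tall, lying flat with its axis vertical on a 50 mm tall wood block 56 mm square (ring underside 50 mm above the bench at the start).
- bearing: Bystander. Loose steel ball bearing ring, 44 mm outer diameter, 14 mm tall, on the other wood block; origin at the centre of its underside.
- wrench: Bystander. Loose steel wrench, 180 mm, lying beyond the wheels; origin at the middle of its underside.
- screwdriver: Bystander. Loose screwdriver with a yellow handle, 200 mm, lying beyond the wheels; origin at the middle of its underside.
- mallet: Bystander. Loose orange mallet, 260 mm, lying at the robot's right; origin at the middle of its underside.
- jar: Bystander. Loose glass jar with a metal cap, 68 mm wide, 110 mm tall, at the left; origin at the centre of its underside.
- spray: Bystander. Loose spray can with a yellow cap, 62 mm wide, 190 mm tall, at the right; origin at the centre of its underside.
- socket: Bystander. Loose steel wrench socket, 26 mm wide, 40 mm tall, standing on the bench nearer the robot than a wood block; origin at the centre of its underside.
Not all that is in view belongs to the job. Of the things shaped like the part that bears ring_mid, the red one is meant.

How it is judged (in metres and radians):
On the way, in this order (a step that is already met when the one before it is completed fails the run):
1. the worn wheel is pressed to the left against its end stop with more than 5 N (((value of joint wheel_a above 0.1 rad and contact force between the fingers and stand_a above 5 N) or (value of joint wheel_b above 0.1 rad and contact force between the fingers and stand_b above 5 N) or (value of joint wheel_c above 0.1 rad and contact force between the fingers and stand_c above 5 N))), for 0.3 s.
2. then the worn wheel is pressed to the right against its end stop with more than 5 N (((value of joint wheel_a below -0.1 rad and contact force between the fingers and stand_a above 5 N) or (value of joint wheel_b below -0.1 rad and contact force between the fingers and stand_b above 5 N) or (value of joint wheel_c below -0.1 rad and contact force between the fingers and stand_c above 5 N))), for 0.3 s.
3. then, with the worn wheel left leaning to the right, the red ring is over the post of the worn wheel's stand, flat on the base plate (((value of joint wheel_a below -0.07 rad and horizontal distance between ring_mid and post_a below 0.01 m and height (world z) of ring_mid below 0.032 m and angle between ring_mid's own z axis and vertical below 0.1 rad) or (value of joint wheel_b below -0.07 rad and horizontal distance between ring_mid and post_b below 0.01 m and height (world z) of ring_mid below 0.032 m and angle between ring_mid's own z axis and vertical below 0.1 rad) or (value of joint wheel_c below -0.07 rad and horizontal distance between ring_mid and post_c below 0.01 m and height (world z) of ring_mid below 0.032 m and angle between ring_mid's own z axis and vertical below 0.1 rad))), for 0.2 s.
At the end, for the whole second after the job is handed in: The worn wheel is left leaning to the right by more than 0.07 rad (further than a sound wheel can), and the red ring is over its stand's post: centre within 10 mm of the post's axis and below 32 mm above the bench (27 mm when flat on the plate), tilted under 0.1 rad, at rest and let go (((value of joint wheel_a below -0.07 rad and horizontal distance between ring_mid and post_a below 0.01 m and height (world z) of ring_mid below 0.032 m and angle between ring_mid's own z axis and vertical below 0.1 rad) or (value of joint wheel_b below -0.07 rad and horizontal distance between ring_mid and post_b below 0.01 m and height (world z) of ring_mid below 0.032 m and angle between ring_mid's own z axis and vertical below 0.1 rad) or (value of joint wheel_c below -0.07 rad and horizontal distance between ring_mid and post_c below 0.01 m and height (world z) of ring_mid below 0.032 m and angle between ring_mid's own z axis and vertical below 0.1 rad)) and linear speed of ring below 0.02 m/s); the robot touches nothing.
It fails at once if a wheel or its stand is pushed by the robot with 20 N or more (contact force between any of the fingers, the arm and stand_a above 20 N or contact force between any of the fingers, the arm and stand_b above 20 N or contact force between any of the fingers, the arm and stand_c above 20 N).
It fails at once if a bystander is moved by more than 30 mm (distance of any of bearing, wrench, screwdriver, mallet, jar, spray, socket from where it was at the start of the episode above 0.03 m).
It also fails if it takes over 72 s, if anything falls off the work surface, if the arm or the gripper's body presses on something with over 40 N, if the wrist force passes 120 N, or if a joint passes its speed limit or range.

## Working session

There is one attempt and no reset: what is moved stays moved. The work goes in short steps, Python scripts to look and compute and a shell command to move; the robot and the scene stay as the last step left them, time stands still between calls to the robot, and variables do not carry over. Pictures are saved under pics/ and viewed, at most 10 in all, crops included, and the job is handed in when it is done.

```bash
mkdir -p pics; python3 - <<'E'
from rig import observe, optics, env
import cv2,numpy as np
s=observe();print({k:np.round(v,3).tolist() for k,v in s.items()}, env.tcp_to_grasp)
for n in("scene","top"):
    d=optics.get_image(n);cv2.imwrite(f"pics/{n}0.png",d["pixels"][...,::-1]);np.savez(f"{n}.npz",**{k:d[k] for k in("pixels","mtx","rvec","tvec")})
    print(n,d["mtx"].tolist(),np.round(d["rvec"],4).tolist(),np.round(d["tvec"],4).tolist())
E
```

```text
{'time_s': 0.0, 'q': [56.475, 21.84, 74.385, 0.002, 83.857, -12.335], 'qvel': [0.02, -0.022, 0.1, 0.09, -0.053, 0.019], 'joint_efforts': [-0.001, -44.847, -23.128, -0.0, 0.005, -0.0], 'position': [0.199, 0.513, 0.231], 'tool_rot': [[-0.932, 0.361, -0.001], [0.361, 0.932, -0.001], [0.0, -0.001, -1.0]], 'ft_force': [-0.93, -0.516, -0.256], 'wrist_torque': [-0.028, -0.003, 0.018], 'gripper_force': 0.0, 'grip_width': 0.086} 0.0187
scene [[352.6979985533015, 0.0, 260.34838449524244], [0.0, 352.6979985533015, 193.72552268509196], [0.0, 0.0, 1.0]] [2.3188, 0.9179, -0.3317] [-0.408, -0.2123, 1.4054]
top [[481.81499476035566, 0.0, 257.6358648668179], [0.0, 481.81499476035566, 197.39527192906485], [0.0, 0.0, 1.0]] [2.1111, -2.1595, 0.1313] [0.027, 0.5394, 1.4262]
```

View pics/scene0.png

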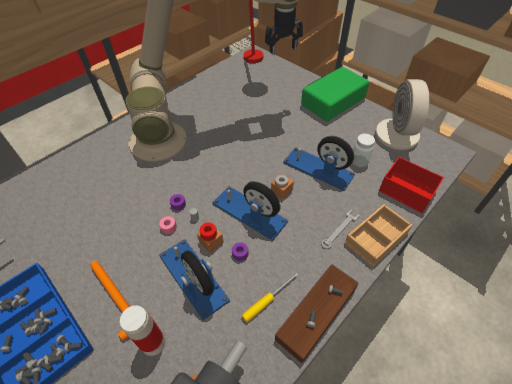

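View pics/top0.png

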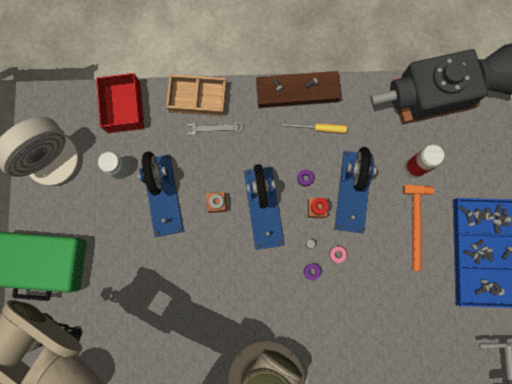

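Scene: the three stands are in the top image at about (162,195), (264,205) and (354,190). Lookalikes for the ring are red on a block (319,206), pink (339,255), purple (306,178) and (313,271), and the steel bearing on a block (216,202). I choose the red one on the block and will check it in a close crop.

```bash
python3 - <<'E'
import cv2,numpy as np
p=np.load("top.npz")["pixels"][...,::-1]
a=cv2.resize(p[140:260,128:288],None,fx=5,fy=5,interpolation=2)
b=cv2.resize(p[140:260,240:400],None,fx=5,fy=5,interpolation=2)
cv2.imwrite("pics/cl.png",a);cv2.imwrite("pics/cr.png",b)
E
```

```text
(no output)
```

View pics/cl.png

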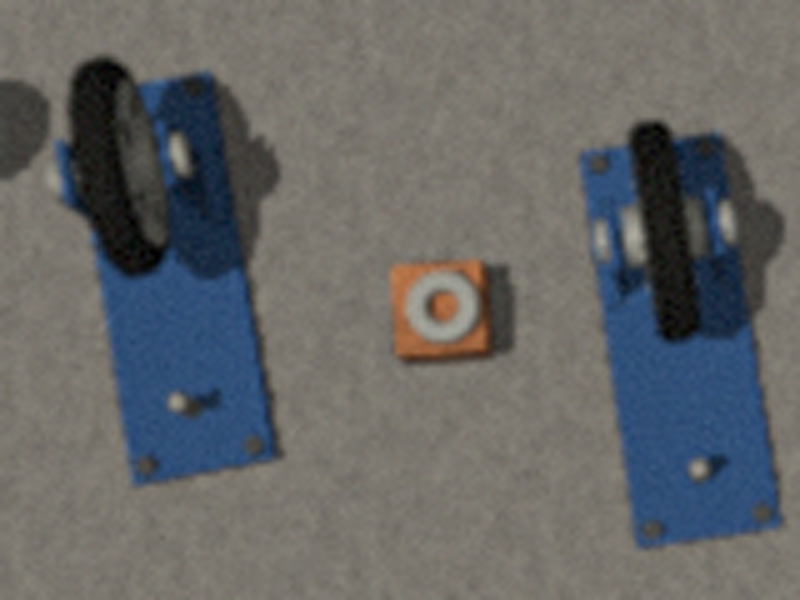

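View pics/cr.png

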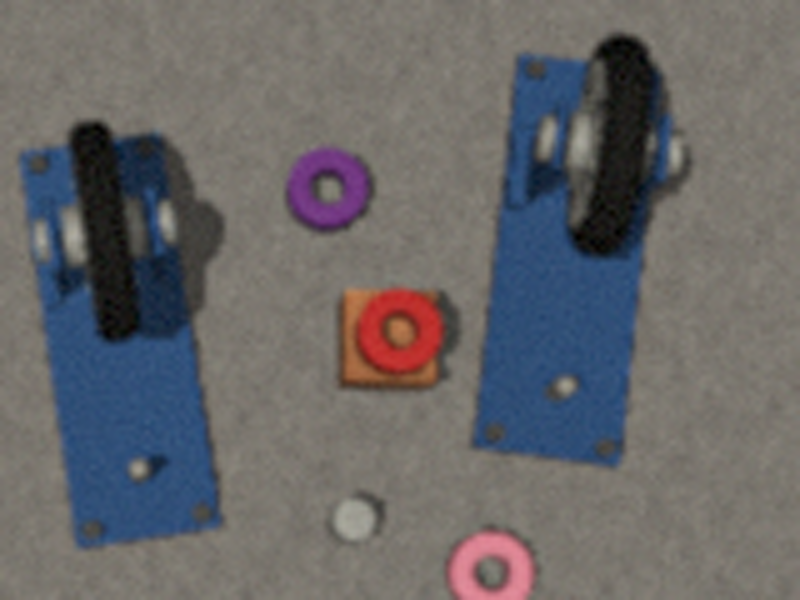

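The crop confirms the red ring on its wood block at crop (400,331), top px (320,206), with the other rings clearly purple and pink. Plate corners and post tops can be read from both crops.

```bash
cat > h.py <<'E'
import cv2,numpy as np
from scipy.optimize import least_squares
def cam(n): return np.load(n+".npz")
def ray(d,uv,z):
    R=cv2.Rodrigues(d["rvec"])[0];t=d["tvec"].ravel();c=-R.T@t
    v=R.T@np.linalg.inv(d["mtx"])@np.array([*uv,1.]);return c+v*(z-c[2])/v[2]
def proj(d,P): return cv2.projectPoints(np.float64(P).reshape(-1,3),d["rvec"],d["tvec"],d["mtx"],None)[0][:,0]
def up(uv,o,f=5): return (np.array(uv)+.5)/f-.5+np.array(o)
E
python3 - <<'E'
from h import *
T=cam("top");L,Rr=(128,140),(240,140)
C={'FL':(.125,.045,.012),'FR':(.125,-.045,.012),'NR':(-.125,-.045,.012),'NL':(-.125,.045,.012),'P':(-.085,0,.058)}
obs={'left':(L,dict(FR=(212,73),NR=(280,457),NL=(135,485),P=(177,402))),
'mid':(L,dict(FL=(580,155),FR=(720,135),NR=(783,525),NL=(638,548),P=(698,468))),
'right':(Rr,dict(FL=(517,53),NR=(620,467),NL=(474,447),P=(567,384)))}
S=cam("scene");im=S["pixels"][...,::-1].copy();im=cv2.resize(im[120:330,140:370],None,fx=3.4,fy=2.8) if 0 else cv2.resize(im[130:325,145:365],None,fx=3,fy=3)
def mark(P,c):
    for u in proj(S,P): cv2.circle(im,tuple(int(x) for x in (u-[145,130]+.5)*3),3,c,-1)
st={}
for k,(o,m) in obs.items():
    B=np.array([C[i] for i in m]);uv=np.array([up(m[i],o) for i in m])
    def W(p,B): c,s=np.cos(p[2]),np.sin(p[2]);return np.c_[p[0]+c*B[:,0]-s*B[:,1],p[1]+s*B[:,0]+c*B[:,1],B[:,2]]
    p0=[*ray(T,uv.mean(0),0)[:2],0]
    r=least_squares(lambda p:(proj(T,W(p,B))-uv).ravel(),p0)
    p=r.x;K=np.array([(.05,0,.175),(-.085,0,.012),(-.085,0,.06)]);w=W(p,K);st[k]=p
    print(k,np.round(p,4),np.degrees(p[2]).round(2),'res',np.round(r.fun,2),'\n rim',w[0].round(4),'post',w[1].round(4),'posttop from ray',ray(T,uv[-1],.058).round(4))
    mark(W(p,np.array(list(C.values()))),(0,255,255));mark(w[:1],(0,255,0))
np.savez("st.npz",**st)
ring=ray(T,up((400,331),Rr),.08);print('ring',ring)
mark([*ring[:2],.08],(255,255,0));cv2.imwrite("pics/chk.png",im)
for n,o,uv,z in(('bearing',L,(443,307),.064),('socket',Rr,(355,520),.04),('block',Rr,(389,340),.05)):print(n,ray(T,up(uv,o),z).round(4))
E
```

```text
left [0.5596 0.3124 0.171 ] 9.8 res [-0.08 -0.6  -0.38  0.3  -0.08  0.33  0.52 -0.05] 
 rim [0.6088 0.3209 0.175 ] post [0.4758 0.2979 0.012 ] posttop from ray [0.4757 0.2995 0.058 ]
mid [ 0.5129 -0.002   0.1279] 7.33 res [-0.34 -0.44  0.11 -0.76 -0.    0.58 -0.16  0.4   0.38  0.16] 
 rim [0.5625 0.0043 0.175 ] post [ 0.4286 -0.0129  0.012 ] posttop from ray [ 0.4291 -0.0118  0.058 ]
right [ 0.5569 -0.2806 -0.1531] -8.77 res [ 0.03 -0.17  0.13 -0.06 -0.1   0.11 -0.06  0.11] 
 rim [ 0.6063 -0.2882  0.175 ] post [ 0.4729 -0.2676  0.012 ] posttop from ray [ 0.4732 -0.2678  0.058 ]
ring [ 0.50456183 -0.16776082  0.08      ]
bearing [0.5285 0.1385 0.064 ]
socket [ 0.3963 -0.1407  0.04  ]
block [ 0.5031 -0.1642  0.05  ]
```

View pics/chk.png

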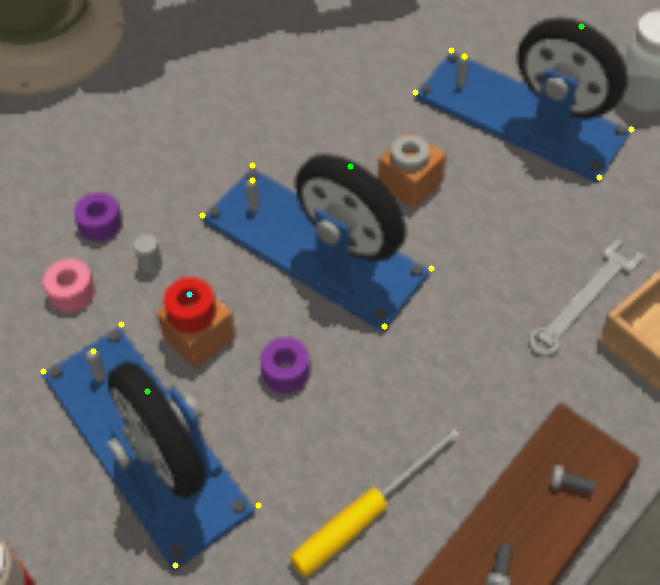

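The fitted poses match both views: yellow dots sit on plate corners and post tops, green on the rims and cyan on the red ring. I'll straddle each wheel with the open gripper, starting with the left stand.

```bash
cat > d.py <<'E'
# usage: python3 d.py x y z yaw_deg(stand) -> remaining tool-frame shift and turn
import sys,numpy as np
from rig import observe
s=observe();R=np.array(s["tool_rot"]);p=np.array(s["position"])
t=np.array([float(a) for a in sys.argv[1:4]]);th=np.radians(float(sys.argv[4]))
G=np.array([[-np.cos(th),-np.sin(th),0],[-np.sin(th),np.cos(th),0],[0,0,-1]])
from scipy.spatial.transform import Rotation as Q
print("t",round(s["time_s"],2),"p",p.round(4),"shift(now)",(R.T@(t-p)).round(4),"turn",Q.from_matrix(R.T@G).as_rotvec().round(4),"shift(after turn)",(G.T@(t-p)).round(4),"F",np.round(s["ft_force"],2),"Fy_stand",round(float(G[:,1]@s["ft_force"]),2),"w",round(s["grip_width"],4),"q",np.round(s["q"],0).tolist())
E
python3 -m jog '[[0,0,-0.135,0,0,0,70],[0,0,-0.135,0,0,0,70],[0,0,-0.135,0,0,0,70],[0,0,-0.135,0,0,0,70],[0,0,0,-0.0464,-0.0324,0,70],[0,0,0,-0.0464,-0.0324,0,70],[0,0,0,-0.0464,-0.0324,0,70],[0,0,0,-0.0464,-0.0324,0,70],[0,0,0,-0.0464,-0.0324,0,70],[0,0,0,0,0,0,70]]'; python3 d.py 0.6088 0.3209 0.231 9.8
```

```text
time_s: 1.35
position: [0.4577, 0.3904, 0.2302]
tool_rot: [[-0.986, -0.165, -0.001], [-0.165, 0.986, -0.001], [0.001, -0.001, -1.0]]
ft_force: [0.4, 0.7, -0.2]
grip_width: 0.0595
gripper_force: 0.0
t 1.35 p [0.4577 0.3904 0.2302] shift(now) [-0.1375 -0.0935 -0.0009] turn [-0.0008 -0.001  -0.0054] shift(after turn) [-0.137  -0.0942 -0.0008] F [ 0.39  0.75 -0.18] Fy_stand 0.67 w 0.0595 q [29.0, 27.0, 66.0, -0.0, 87.0, -70.0]
```

```bash
python3 -m jog '[[0,0,0,-0.0457,-0.0313,0,70],[0,0,0,-0.0457,-0.0313,0,70],[0,0,0,-0.0456,-0.0312,0,70],[0,0,0,0,0,0,70],[0,0,0,0,0,0.04,70],[0,0,0,0,0,0.03,70],[0,0,0,0,0,0.022,70],[0,0,0,0,0,0,70],[0,0,0,0,0.006,0,70],[0,0,0,0,0,0,70]]'; python3 d.py 0.6088 0.3209 0.138 9.8
```

```text
time_s: 2.6
position: [0.6047, 0.3301, 0.1407]
tool_rot: [[-0.985, -0.17, 0.002], [-0.17, 0.985, 0.001], [-0.002, 0.0, -1.0]]
ft_force: [-0.2, 0.2, 1.0]
grip_width: 0.0597
gripper_force: 0.0
t 2.6 p [0.6047 0.3301 0.1407] shift(now) [-0.0025 -0.0098  0.0027] turn [0.0005 0.0021 0.0002] shift(after turn) [-0.0025 -0.0098  0.0027] F [-0.22  0.19  1.02] Fy_stand 0.23 w 0.0597 q [19.0, 40.0, 57.0, 0.0, 83.0, -81.0]
```

```bash
python3 -m jog '[[0,0,0,0,0.002,0,70],[0,0,0,0,0.002,0,70],[0,0,0,0,0.002,0,70],[0,0,0,0,0.001,0,70],[0,0,0,0,0,0,70]]'; python3 d.py 0.6088 0.3209 0.138 9.8|cut -c1-180; python3 -m jog '[[0,0,0,0,0.001,0,70]]'|grep ft; python3 -m jog '[[0,0,0,0,0.001,0,70]]'|grep ft
```

```text
time_s: 3.22
position: [0.6036, 0.336, 0.1393]
tool_rot: [[-0.986, -0.169, -0.0], [-0.169, 0.986, -0.0], [0.0, -0.0, -1.0]]
ft_force: [0.6, 0.5, 0.4]
grip_width: 0.06
gripper_force: 0.0
t 3.23 p [0.6036 0.336  0.1393] shift(now) [-0.0026 -0.0158  0.0013] turn [-0.     -0.     -0.0009] shift(after turn) [-0.0026 -0.0158  0.0013] F [0.56 0.48 0.44] Fy_stand 0.38 w 0
ft_force: [0.7, -1.8, 1.5]
ft_force: [0.1, -2.5, 0.9]
```

Contact. I'll keep creeping in 1 mm steps.

```bash
for i in 1; do python3 -m jog '[[0,0,0,0,0.001,0,70]]'|grep ft; python3 -m jog '[[0,0,0,0,0.0005,0,70]]'|grep ft;  python3 -m jog '[[0,0,0,0,0,0,70]]'|grep -E 'ft|pos'; done
```

```text
ft_force: [0.6, -6.5, 3.5]
ft_force: [0.4, -9.0, 2.9]
position: [0.6033, 0.3383, 0.1396]
ft_force: [-0.5, -7.1, 3.6]
```

```bash
python3 -m jog '[[0,0,0,0,0.0003,0,70],[0,0,0,0,0,0,70],[0,0,0,0,0,0,70],[0,0,0,0,0,0,70]]'|grep ft; python3 -m jog '[[0,0,0,0,-0.01,0,70],[0,0,0,0,-0.01,0,70],[0,0,0,0,-0.008,0,70],[0,0,0,0,0,0,70],[0,0,0,0,-0.001,0,70],[0,0,0,0,-0.001,0,70]]'|grep ft;python3 d.py 0.6088 0.3209 0.138 9.8|cut -c1-180; python3 -m jog '[[0,0,0,0,-0.001,0,70]]'|grep ft; python3 -m jog '[[0,0,0,0,-0.001,0,70]]'|grep ft;python3 -m jog '[[0,0,0,0,-0.001,0,70]]'|grep ft
```

```text
ft_force: [0.3, -8.4, 3.3]
ft_force: [0.7, -0.3, 0.6]
t 5.1 p [0.6079 0.3104 0.1393] shift(now) [-0.0026  0.0102  0.0013] turn [ 0.0001  0.     -0.0005] shift(after turn) [-0.0026  0.0102  0.0013] F [ 0.7  -0.32  0.56] Fy_stand -0.44 
ft_force: [-0.3, -0.7, 0.5]
ft_force: [0.9, -1.2, 0.0]
ft_force: [0.3, 0.6, -0.2]
```

```bash
for i in 1; do python3 -m jog '[[0,0,0,0,-0.001,0,70]]'|grep ft; python3 -m jog '[[0,0,0,0,-0.001,0,70]]'|grep ft;python3 -m jog '[[0,0,0,0,-0.001,0,70]]'|grep ft;python3 d.py 0.6088 0.3209 0.138 9.8|cut -c1-90;  done
```

```text
ft_force: [0.5, -0.4, 0.4]
ft_force: [-0.6, -0.3, -0.0]
ft_force: [-0.2, 0.8, 1.0]
t 5.85 p [0.609  0.3044 0.1394] shift(now) [-0.0026  0.0163  0.0015] turn [ 0.0004  0.0002
```

```bash
for i in 1; do python3 -m jog '[[0,0,0,0,-0.001,0,70]]'|grep ft; python3 -m jog '[[0,0,0,0,-0.001,0,70]]'|grep ft;python3 -m jog '[[0,0,0,0,-0.001,0,70]]'|grep ft;python3 -m jog '[[0,0,0,0,-0.0005,0,70]]'|grep ft;python3 d.py 0.6088 0.3209 0.138 9.8|cut -c1-90;  done
```

```text
ft_force: [-0.5, 0.8, 1.6]
ft_force: [-0.8, 2.2, 1.8]
ft_force: [-1.6, 6.6, 3.0]
ft_force: [-1.1, 7.5, 3.2]
t 6.35 p [0.6095 0.3019 0.1397] shift(now) [-0.0025  0.0189  0.0018] turn [ 0.002   0.0009
```

Left wheel is sound, with only about 3 mm total travel. Hold, then on to the middle.

```bash
python3 -m jog '[[0,0,0,0,-0.0003,0,70],[0,0,0,0,0,0,70],[0,0,0,0,0,0,70],[0,0,0,0,0,0,70]]'|grep ft; python3 -m jog '[[0,0,0,0,0.01,0,70],[0,0,0,0,0.008,0,70],[0,0,0,0,0,-0.03,70],[0,0,0,0,0,-0.04,70],[0,0,0.043,0,0,0,70],[0,0,0,0,0,0,70]]'|grep ft; python3 d.py 0.5625 0.0043 0.2 7.33
```

```text
ft_force: [-0.3, 6.6, 2.8]
ft_force: [1.1, 0.5, -0.5]
t 7.6 p [0.6065 0.3184 0.2091] shift(now) [ 0.0836 -0.3059  0.0093] turn [-0.0005 -0.0004 -0.0003] shift(after turn) [ 0.0837 -0.3059  0.0091] F [ 1.13  0.55 -0.48] Fy_stand 0.4 w 0.0595 q [18.0, 37.0, 52.0, -0.0, 92.0, -79.0]
```

```bash
python3 -m jog '[[0,0,0,0.014,-0.051,0,70],[0,0,0,0.014,-0.051,0,70],[0,0,0,0.014,-0.051,0,70],[0,0,0,0.014,-0.051,0,70],[0,0,0,0.014,-0.051,0,70],[0,0,0,0.0137,-0.0509,0,70],[0,0,0,0,0,0,70],[0,0,0,0,0,0,70]]'|grep ft; python3 d.py 0.5625 0.0043 0.138 7.33
```

```text
ft_force: [-0.3, -0.0, 0.6]
t 8.6 p [0.5623 0.0045 0.2089] shift(now) [-0.0003 -0.0003  0.0709] turn [ 0.0005 -0.001  -0.0004] shift(after turn) [-0.0002 -0.0003  0.0709] F [-0.32 -0.01  0.57] Fy_stand 0.03 w 0.0598 q [-12.0, 24.0, 75.0, 0.0, 81.0, -109.0]
```

```bash
python3 -m jog '[[0,0,0,0,0,0.04,70],[0,0,0,0,0,0.031,70],[0,0,0,0,0.006,0,70],[0,0,0,0,0.006,0,70],[0,0,0,0,0.001,0,70],[0,0,0,0,0.001,0,70]]'|grep ft;python3 d.py 0.5625 0.0043 0.138 7.33|cut -c1-90; python3 -m jog '[[0,0,0,0,0.001,0,70]]'|grep ft;python3 -m jog '[[0,0,0,0,0.001,0,70]]'|grep ft;python3 -m jog '[[0,0,0,0,0.001,0,70]]'|grep ft
```

```text
ft_force: [0.2, 0.2, 0.0]
t 9.35 p [0.561  0.0183 0.1392] shift(now) [ 0.0003 -0.0141  0.0012] turn [-0.0005  0.0016
ft_force: [0.2, 0.3, 0.2]
ft_force: [-0.3, -2.2, 2.2]
ft_force: [-0.2, -3.2, 1.8]
```

```bash
python3 -m jog '[[0,0,0,0,0.001,0,70]]'|grep ft;python3 -m jog '[[0,0,0,0,0.0007,0,70]]'|grep ft;python3 d.py 0.5625 0.0043 0.138 7.33|cut -c1-90
```

```text
ft_force: [-0.2, -8.9, 2.7]
ft_force: [0.9, -10.6, 3.9]
t 9.97 p [0.5605 0.0213 0.1388] shift(now) [ 0.0002 -0.0171  0.0008] turn [-0.0032  0.0009
```

```bash
python3 -m jog '[[0,0,0,0,0,0,70],[0,0,0,0,0,0,70],[0,0,0,0,0,0,70],[0,0,0,0,0,0,70]]'|grep ft; python3 -m jog '[[0,0,0,0,-0.01,0,70],[0,0,0,0,-0.01,0,70],[0,0,0,0,-0.01,0,70],[0,0,0,0,0,0,70],[0,0,0,0,-0.001,0,70],[0,0,0,0,-0.001,0,70]]'|grep ft;python3 d.py 0.5625 0.0043 0.138 7.33|cut -c1-90; python3 -m jog '[[0,0,0,0,-0.001,0,70]]'|grep ft; python3 -m jog '[[0,0,0,0,-0.001,0,70]]'|grep ft
```

```text
ft_force: [0.4, -9.0, 3.0]
ft_force: [0.1, -0.3, 0.0]
t 11.22 p [ 0.564  -0.0087  0.1383] shift(now) [-0.0001  0.0131  0.0003] turn [ 0.0001 -0.
ft_force: [0.4, -0.2, 0.0]
ft_force: [0.7, 0.0, 1.2]
```

```bash
python3 -m jog '[[0,0,0,0,-0.001,0,70]]'|grep ft;python3 d.py 0.5625 0.0043 0.138 7.33|cut -c1-90
```

```text
ft_force: [-0.3, -0.5, 1.4]
t 11.6 p [ 0.5645 -0.0119  0.1383] shift(now) [-0.0001  0.0164  0.0003] turn [ 0.      0.
```

```bash
python3 -m jog '[[0,0,0,0,-0.001,0,70]]'|grep ft;python3 -m jog '[[0,0,0,0,-0.001,0,70]]'|grep ft;python3 -m jog '[[0,0,0,0,-0.001,0,70]]'|grep ft; python3 d.py 0.5625 0.0043 0.138 7.33|cut -c1-90
```

```text
ft_force: [-1.0, 1.8, 1.6]
ft_force: [0.2, 1.6, 0.7]
ft_force: [-0.2, 2.7, 1.7]
t 11.97 p [ 0.5648 -0.0147  0.1384] shift(now) [-0.0001  0.0191  0.0005] turn [ 0.0006  0.
```

```bash
python3 -m jog '[[0,0,0,0,-0.001,0,70]]'|grep ft;python3 -m jog '[[0,0,0,0,-0.0007,0,70]]'|grep ft; python3 d.py 0.5625 0.0043 0.138 7.33|cut -c1-90
```

```text
ft_force: [0.2, 6.2, 3.2]
ft_force: [-0.4, 9.0, 3.5]
t 12.22 p [ 0.565  -0.0156  0.1385] shift(now) [-0.0001  0.0201  0.0006] turn [ 0.002   0.
```

Middle is sound too. Hold, then the right stand.

```bash
python3 -m jog '[[0,0,0,0,-0.0002,0,70],[0,0,0,0,0,0,70],[0,0,0,0,0,0,70],[0,0,0,0,0,0,70]]'|grep ft; python3 -m jog '[[0,0,0,0,0.01,0,70],[0,0,0,0,0.01,0,70],[0,0,0,0,0,-0.03,70],[0,0,0,0,0,-0.04,70],[0,0,0.1405,0,0,0,70],[0,0,0.1405,0,0,0,70],[0,0,0,0,0,0,70]]'|grep ft; python3 d.py 0.6063 -0.2882 0.2 -8.77
```

```text
ft_force: [-1.2, 8.3, 4.0]
ft_force: [0.7, 0.6, -0.0]
t 13.6 p [0.5625 0.0033 0.2082] shift(now) [-0.0876 -0.2815  0.0083] turn [-0.0004 -0.0001  0.0008] shift(after turn) [-0.0878 -0.2814  0.0082] F [ 0.75  0.59 -0.02] Fy_stand 0.7 w 0.0597 q [-12.0, 24.0, 75.0, -0.0, 81.0, -93.0]
```

```bash
python3 -m jog '[[0,0,0,-0.0146,-0.0469,0,70],[0,0,0,-0.0146,-0.0469,0,70],[0,0,0,-0.0146,-0.0469,0,70],[0,0,0,-0.0146,-0.0469,0,70],[0,0,0,-0.0146,-0.0469,0,70],[0,0,0,-0.0146,-0.0469,0,70],[0,0,0,0,0,0,70],[0,0,0,0,0,0,70],[0,0,0,0,0,0,70]]'|grep ft; python3 d.py 0.6063 -0.2882 0.138 -8.77
```

```text
ft_force: [-0.5, 0.6, 0.7]
t 14.72 p [ 0.6062 -0.2872  0.2086] shift(now) [-0.0003 -0.001   0.0706] turn [0.     0.0001 0.0016] shift(after turn) [-0.0003 -0.001   0.0706] F [-0.54  0.61  0.66] Fy_stand 0.52 w 0.0599 q [-35.0, 35.0, 55.0, 0.0, 90.0, -117.0]
```

```bash
python3 -m jog '[[0,0,0,0,0,0.04,70],[0,0,0,0,0,0.031,70],[0,0,0,0,0.006,0,70],[0,0,0,0,0.005,0,70],[0,0,0,0,0.001,0,70],[0,0,0,0,0.001,0,70]]'|grep ft;python3 d.py 0.6063 -0.2882 0.138 -8.77|cut -c1-90; python3 -m jog '[[0,0,0,0,0.001,0,70]]'|grep ft;python3 -m jog '[[0,0,0,0,0.001,0,70]]'|grep ft;python3 -m jog '[[0,0,0,0,0.001,0,70]]'|grep ft
```

```text
ft_force: [-0.2, -0.3, 0.1]
t 15.47 p [ 0.6083 -0.2756  0.1384] shift(now) [ 0.0001 -0.0127  0.0004] turn [-0.0009  0.
ft_force: [1.0, -0.1, -0.0]
ft_force: [0.4, 1.0, -0.1]
ft_force: [-1.1, -2.2, 2.0]
```

```bash
python3 -m jog '[[0,0,0,0,0.001,0,70]]'|grep ft;python3 -m jog '[[0,0,0,0,0.001,0,70]]'|grep ft;python3 d.py 0.6063 -0.2882 0.138 -8.77|cut -c1-90
```

```text
ft_force: [-1.2, -2.9, 2.5]
ft_force: [0.1, -3.1, 3.6]
t 16.1 p [ 0.6089 -0.271   0.1377] shift(now) [-0.0001 -0.0173 -0.0003] turn [-0.0008  0.0
```

```bash
python3 -m jog '[[0,0,0,0,0.001,0,70]]'|grep ft;python3 -m jog '[[0,0,0,0,0.001,0,70]]'|grep ft;python3 -m jog '[[0,0,0,0,0.001,0,70]]'|grep ft;python3 -m jog '[[0,0,0,0,0.001,0,70]]'|grep ft
```

```text
ft_force: [-1.0, -4.9, 3.7]
ft_force: [-1.3, -7.9, 2.8]
ft_force: [-2.2, -10.5, 3.0]
ft_force: [-2.2, -14.1, 3.0]
```

```bash
python3 -m jog '[[0,0,0,0,-0.001,0,70]]'|grep ft;python3 d.py 0.6063 -0.2882 0.138 -8.77;python3 - <<'E'
from rig import optics
import cv2
d=optics.get_image("scene");a=d["pixels"][190:340,120:290,::-1];b=optics.get_image("top")["pixels"][120:245,320:400,::-1]
a=cv2.resize(a,(453,400));b=cv2.resize(b,(256,400));cv2.imwrite("pics/r1.png",cv2.hconcat([a,b]))
E
```

```text
ft_force: [-1.0, -7.9, 2.5]
t 16.73 p [ 0.6092 -0.2695  0.1377] shift(now) [-0.0001 -0.0189 -0.0002] turn [-0.0033  0.0011 -0.0017] shift(after turn) [-0.     -0.0189 -0.0003] F [-0.96 -7.91  2.51] Fy_stand -7.97 w 0.0597 q [-34.0, 37.0, 62.0, -0.0, 80.0, -115.0]
```

View pics/r1.png

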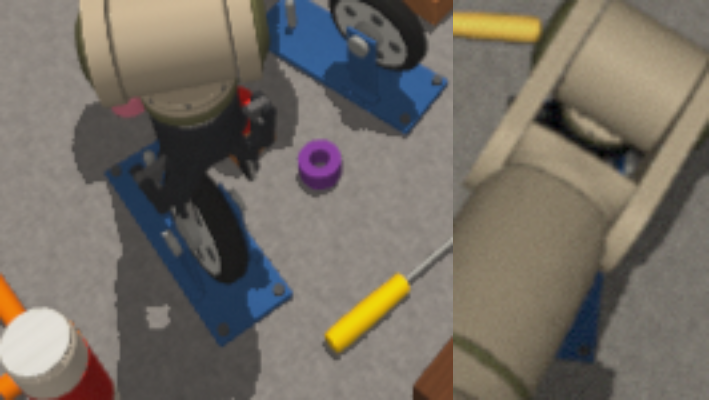

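The picture shows the gripper straddling the right wheel, with nothing else touched. I'll hold left at about 10 N, then go right slowly.

```bash
python3 -m jog '[[0,0,0,0,0.0007,0,70],[0,0,0,0,0,0,70],[0,0,0,0,0,0,70],[0,0,0,0,0,0,70],[0,0,0,0,0,0,70]]'|grep ft;python3 d.py 0.6063 -0.2882 0.138 -8.77|cut -c1-90; python3 -m jog '[[0,0,0,0,-0.01,0,70],[0,0,0,0,-0.01,0,70],[0,0,0,0,-0.007,0,70],[0,0,0,0,0,0,70],[0,0,0,0,-0.001,0,70],[0,0,0,0,-0.001,0,70]]'|grep ft;python3 d.py 0.6063 -0.2882 0.138 -8.77|cut -c1-90; python3 -m jog '[[0,0,0,0,-0.001,0,70]]'|grep ft; python3 -m jog '[[0,0,0,0,-0.001,0,70]]'|grep ft;python3 -m jog '[[0,0,0,0,-0.001,0,70]]'|grep ft
```

```text
ft_force: [-1.9, -11.6, 2.3]
t 17.45 p [ 0.6092 -0.2692  0.1378] shift(now) [-0.0001 -0.0192 -0.0001] turn [-0.004   0.
ft_force: [-0.1, -0.3, -0.4]
t 18.2 p [ 0.605  -0.2954  0.1374] shift(now) [-0.0002  0.0073 -0.0006] turn [ 0.0001  0. 
ft_force: [0.1, 0.2, -0.2]
ft_force: [-0.4, -0.0, 0.7]
ft_force: [0.8, 0.5, -0.4]
```

```bash
python3 -m jog '[[0,0,0,0,-0.001,0,70]]'|grep ft; python3 -m jog '[[0,0,0,0,-0.001,0,70]]'|grep ft;python3 -m jog '[[0,0,0,0,-0.001,0,70]]'|grep ft;python3 -m jog '[[0,0,0,0,-0.001,0,70]]'|grep ft;python3 d.py 0.6063 -0.2882 0.138 -8.77|cut -c1-90
```

```text
ft_force: [-0.5, 0.2, -0.2]
ft_force: [-0.7, 2.3, 1.6]
ft_force: [-0.1, 1.0, 1.4]
ft_force: [0.0, 2.0, 1.3]
t 19.07 p [ 0.6039 -0.3025  0.1374] shift(now) [-0.0002  0.0145 -0.0006] turn [ 0.0001  0.
```

```bash
python3 -m jog '[[0,0,0,0,-0.001,0,70]]'|grep ft; python3 -m jog '[[0,0,0,0,-0.001,0,70]]'|grep ft;python3 -m jog '[[0,0,0,0,-0.001,0,70]]'|grep ft;python3 d.py 0.6063 -0.2882 0.138 -8.77|cut -c1-90
```

```text
ft_force: [-0.3, 1.7, 0.4]
ft_force: [0.3, 1.2, 1.6]
ft_force: [0.0, 1.7, 0.0]
t 19.45 p [ 0.6033 -0.3056  0.1373] shift(now) [-0.0002  0.0177 -0.0007] turn [-0.      0.
```

It has already moved over 5 mm without a stop, so this is the worn wheel.

```bash
python3 -m jog '[[0,0,0,0,-0.001,0,70]]'|grep ft; python3 -m jog '[[0,0,0,0,-0.001,0,70]]'|grep ft;python3 -m jog '[[0,0,0,0,-0.001,0,70]]'|grep ft;python3 d.py 0.6063 -0.2882 0.138 -8.77|cut -c1-90
```

```text
ft_force: [0.3, 1.4, 0.8]
ft_force: [0.2, 0.6, 1.5]
ft_force: [-0.0, 3.3, 2.3]
t 19.82 p [ 0.6029 -0.3084  0.1374] shift(now) [-0.0002  0.0205 -0.0006] turn [ 0.0005  0.
```

```bash
python3 -m jog '[[0,0,0,0,-0.001,0,70]]'|grep ft; python3 -m jog '[[0,0,0,0,-0.001,0,70]]'|grep ft;python3 d.py 0.6063 -0.2882 0.138 -8.77|cut -c1-90
```

```text
ft_force: [0.4, 2.9, 2.9]
ft_force: [-0.0, 3.4, 2.6]
t 20.07 p [ 0.6027 -0.3104  0.1375] shift(now) [-0.0002  0.0225 -0.0005] turn [ 0.0001  0.
```

```bash
python3 -m jog '[[0,0,0,0,-0.001,0,70]]'|grep ft; python3 -m jog '[[0,0,0,0,-0.001,0,70]]'|grep ft;python3 -m jog '[[0,0,0,0,-0.001,0,70]]'|grep ft;python3 d.py 0.6063 -0.2882 0.138 -8.77|cut -c1-90
```

```text
ft_force: [1.9, 2.8, 2.3]
ft_force: [1.4, 6.3, 4.7]
ft_force: [1.2, 8.9, 4.4]
t 20.45 p [ 0.6024 -0.3124  0.1375] shift(now) [-0.0002  0.0245 -0.0005] turn [ 0.0022  0.
```

Right stop found at 9 N. Total travel is about 10 mm near the pads, against about 3 mm on the others. I'll hold, back off and go up, leaving it leaning right.

```bash
python3 -m jog '[[0,0,0,0,-0.0005,0,70],[0,0,0,0,0,0,70],[0,0,0,0,0,0,70],[0,0,0,0,0,0,70],[0,0,0,0,0,0,70]]'|grep ft; python3 -m jog '[[0,0,0,0,0.01,0,70],[0,0,0,0,0.007,0,70],[0,0,0,0,0,0,70],[0,0,0,0,0,-0.03,70],[0,0,0,0,0,-0.05,70],[0,0,0,0,0,0,85],[0,0,0,0,0,0,85]]'|grep ft; python3 d.py 0.5046 -0.169 0.2 -8.77
```

```text
ft_force: [0.4, 9.4, 4.4]
ft_force: [-1.1, -0.3, -0.9]
t 21.95 p [ 0.6043 -0.2973  0.2165] shift(now) [0.1182 0.1114 0.0167] turn [ 0.0003 -0.0011 -0.001 ] shift(after turn) [0.1181 0.1116 0.0165] F [-1.06 -0.28 -0.86] Fy_stand -0.43 w 0.0728 q [-36.0, 35.0, 53.0, -0.0, 91.0, -117.0]
```

```bash
python3 -m jog '[[0,0,0,0.0296,0.0279,0,85],[0,0,0,0.0296,0.0279,0,85],[0,0,0,0.0296,0.0279,0,85],[0,0,0,0.0294,0.0278,0,85],[0,0,0,0,0,0,85],[0,0,0,0,0,0,85]]'|grep ft; python3 d.py 0.5046 -0.169 0.052 -8.77;python3 - <<'E'
from rig import optics
import cv2
d=optics.get_image("scene");a=d["pixels"][190:340,120:290,::-1];b=optics.get_image("top")["pixels"][120:245,320:400,::-1]
a=cv2.resize(a,(453,400));b=cv2.resize(b,(256,400));cv2.imwrite("pics/r2.png",cv2.hconcat([a,b]))
E
```

```text
ft_force: [1.2, -0.2, 0.1]
t 22.7 p [ 0.5051 -0.1693  0.2166] shift(now) [0.0004 0.0002 0.1646] turn [ 0.0001 -0.0009 -0.0009] shift(after turn) [0.0005 0.0002 0.1646] F [ 1.19 -0.22  0.07] Fy_stand -0.04 w 0.0724 q [-31.0, 21.0, 79.0, -0.0, 81.0, -112.0]
```

View pics/r2.png

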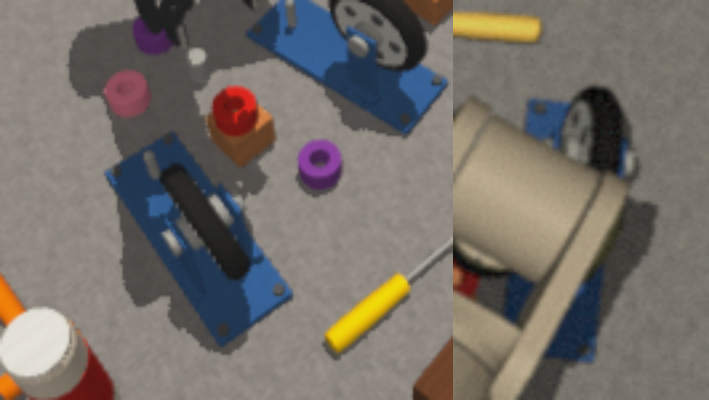

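The picture shows the right wheel clearly leaning right, and the ring untouched on its block. Now descend on the ring.

```bash
python3 -m jog '[[0,0,0,0.0005,0,0.05,85],[0,0,0,0,0,0.05,85],[0,0,0,0,0,0.03,85],[0,0,0,0,0,0.02,85],[0,0,0,0,0,0.0146,85],[0,0,0,0,0,0,85]]'|grep ft; python3 d.py 0.5046 -0.169 0.052 -8.77; python3 -m jog '[[0,0,0,0,0,0,45],[0,0,0,0,0,0,45],[0,0,0,0,0,0,45],[0,0,0,0,0,0,45],[0,0,0,0,0,0,45],[0,0,0,0,0,0,45]]' 25; python3 d.py 0.4727 -0.2698 0.12 -8.77
```

```text
ft_force: [0.2, -0.8, 0.2]
t 23.55 p [ 0.5043 -0.169   0.0518] shift(now) [-0.0003  0.     -0.0002] turn [ 0.0007 -0.0017 -0.0011] shift(after turn) [-0.0003  0.     -0.0002] F [ 0.19 -0.81  0.19] Fy_stand -0.77 w 0.0726 q [-31.0, 32.0, 92.0, -0.0, 57.0, -112.0]
time_s: 24.3
position: [0.505, -0.1691, 0.0537]
tool_rot: [[-0.988, 0.153, 0.002], [0.153, 0.988, -0.001], [-0.002, -0.001, -1.0]]
ft_force: [-1.2, 1.0, 6.3]
grip_width: 0.0491
gripper_force: 26.4
t 24.3 p [ 0.505  -0.1691  0.0537] shift(now) [ 0.0163 -0.1045 -0.0662] turn [-0.0009  0.002  -0.0007] shift(after turn) [ 0.0165 -0.1044 -0.0663] F [-1.2   0.97  6.32] Fy_stand 0.78 w 0.0491 q [-31.0, 31.0, 91.0, -0.0, 57.0, -112.0]
```

```bash
python3 -m jog '[[0,0,0,0,0,-0.035,45],[0,0,0,0,0,-0.035,45],[0,0,0,0.0165,0,0,45],[0,0,0,0,-0.035,0,45],[0,0,0,0,-0.035,0,45],[0,0,0,0,-0.0344,0,45],[0,0,0,0,0,0,45],[0,0,0,0,0,0,45]]'|grep -v rot; python3 d.py 0.4727 -0.2698 0.07 -8.77;python3 - <<'E'
from rig import optics
import cv2
from h import *
S=cam("scene");p=optics.get_image("scene")["pixels"][...,::-1]
cv2.imwrite("pics/r3.png",cv2.resize(p[190:310,110:270],None,fx=5,fy=5,interpolation=2))
print((proj(S,[[.473,-.2677,.012],[.473,-.2677,.06],[.4727,-.2698,.012],[.4727,-.2698,.06]])-[110,190])*5)
E
```

```text
time_s: 25.3
position: [0.472, -0.2688, 0.1227]
ft_force: [0.5, -0.4, -0.6]
grip_width: 0.049
gripper_force: 26.3
t 25.3 p [ 0.472  -0.2688  0.1227] shift(now) [-0.0008 -0.0009  0.0527] turn [ 0.0006 -0.0004 -0.0007] shift(after turn) [-0.0008 -0.0009  0.0527] F [ 0.46 -0.4  -0.61] Fy_stand -0.32 w 0.049 q [-42.0, 27.0, 85.0, 0.0, 68.0, -123.0]
[[343.51119872 322.04779633]
 [328.20557462 281.62992718]
 [340.46078162 323.99071743]
 [325.0324008  283.61112377]]
```

View pics/r3.png

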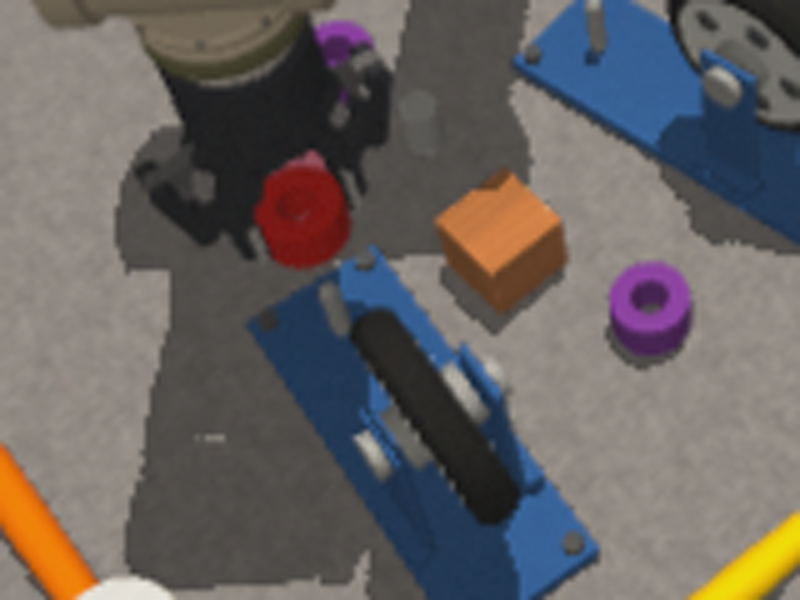

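The ring is held level, crop bbox about x 256–350, y 163–268; the post in the crop runs from about (329,285) at the top to (343,328) at the foot. I'll work out the ring-to-post offset in the same camera.

```bash
python3 - <<'E'
from h import *
S=cam("scene");z0=.1227-.0537+.05;a=np.linspace(0,6.28,60)
def box(p):
    P=[[p[0]+.025*np.cos(t),p[1]+.025*np.sin(t),z] for z in(z0,z0+.03) for t in a]
    u=(proj(S,P)+.5-[110,190])*5-.5;return np.r_[u.min(0),u.max(0)]
b=np.array([256,163,350,268])
r=least_squares(lambda p:box(p)-b,[.472,-.2688]);print(r.x,r.fun)
print(ray(S,up((329,283),(110,190)),.06), ray(S,up((343,328),(110,190)),.012))
# hole top centre
print(ray(S,up((298,201),(110,190)),z0+.03))
E
```

```text
[ 0.47276884 -0.267865  ] [-4.24024596 -0.63919808  4.35689315  0.42588169]
[ 0.47214714 -0.26791929  0.06      ] [ 0.47402597 -0.27043659  0.012     ]
[ 0.47304932 -0.26820103  0.149     ]
```

Aligned to within about 1 mm. Lower.

```bash
python3 -m jog '[[0,0,0,0,0,0.03,45],[0,0,0,0,0,0.015,45],[0,0,0,0,0,0.008,45],[0,0,0,0,0,0.008,45],[0,0,0,0,0,0.008,45],[0,0,0,0,0,0,45]]'|grep -v rot; python3 d.py 0.4727 -0.2698 0.018 -8.77
```

```text
time_s: 26.1
position: [0.472, -0.2693, 0.0534]
ft_force: [0.0, 0.2, -0.8]
grip_width: 0.049
gripper_force: 26.3
t 26.1 p [ 0.472  -0.2693  0.0534] shift(now) [-0.0008 -0.0004  0.0354] turn [ 0.0004 -0.0007 -0.0007] shift(after turn) [-0.0008 -0.0004  0.0354] F [ 0.05  0.24 -0.81] Fy_stand 0.24 w 0.049 q [-42.0, 32.0, 90.0, -0.0, 58.0, -123.0]
```

```bash
python3 -m jog '[[0,0,0,0,0,0.01,45],[0,0,0,0,0,0.01,45],[0,0,0,0,0,0.008,45],[0,0,0,0,0,0.004,45],[0,0,0,0,0,0.002,45],[0,0,0,0,0,0.001,45],[0,0,0,0,0,0,45]]'|grep -v rot
```

```text
time_s: 26.98
position: [0.4722, -0.2695, 0.0189]
ft_force: [-0.4, -0.1, -0.4]
grip_width: 0.0492
gripper_force: 26.3
```

```bash
python3 -m jog '[[0,0,0,0,0,0.001,45],[0,0,0,0,0,0.0005,45],[0,0,0,0,0,0,45]]'|grep ft; python3 -m jog '[[0,0,0,0,0,0,60],[0,0,0,0,0,0,75],[0,0,0,0,0,0,75],[0,0,0,0,0,0,75],[0,0,0,0,0,-0.02,75],[0,0,0,0,0,-0.04,75],[0,0,0,0,0,-0.06,75],[0,0,0,0,0,-0.05,75],[0,0,0,0.05,0,0,75]]'|grep -v rot;python3 -m jog '[[0,0,0,0.06,0,0,75],[0,0,0,0.04,0,0,75],[0,0,0,0,0,0,75]]'|grep -v rot;python3 - <<'E'
from rig import optics
import cv2
p=optics.get_image("scene")["pixels"][...,::-1]
cv2.imwrite("pics/r4.png",cv2.resize(p[190:310,110:270],None,fx=5,fy=5,interpolation=2))
E
```

```text
ft_force: [-0.3, -0.2, -0.7]
time_s: 28.48
position: [0.4249, -0.2635, 0.1908]
ft_force: [-1.5, -1.6, -0.5]
grip_width: 0.0643
gripper_force: 0.0
time_s: 28.85
position: [0.3223, -0.2459, 0.1876]
ft_force: [0.9, -0.3, -0.3]
grip_width: 0.0639
gripper_force: 0.0
```

View pics/r4.png

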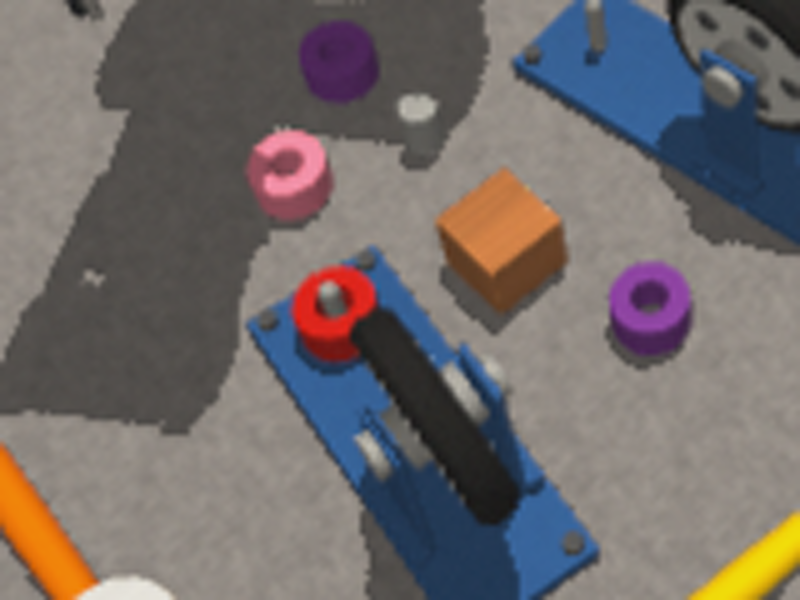

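The ring sits flat over the post, whose tip shows at (331,295), and the wheel still leans right. One numeric check of the lean from the top camera before handing in.

```bash
python3 - <<'E'
from rig import optics,observe
from h import *
T=cam("top");S=cam("scene");p=np.load("st.npz")["right"];a=np.linspace(0,2*np.pi,73)
c,s=np.cos(p[2]),np.sin(p[2])
def mask(d,th,dy,sh):
    L=np.array([[.065*np.cos(t),w,.065*np.sin(t)] for w in(-.013,.013) for t in a])
    y=L[:,1]*np.cos(th)+L[:,2]*np.sin(th); z=L[:,2]*np.cos(th)-L[:,1]*np.sin(th)
    X=.05+L[:,0];y=y+dy
    W=np.c_[p[0]+c*X-s*y,p[1]+s*X+c*y,z+.11];W=W[W[:,2]>.135]
    m=np.zeros(sh,np.uint8);cv2.fillConvexPoly(m,cv2.convexHull((proj(d,W)*16).round().astype(np.int32)),1,shift=4);return m
for n,d0 in(("top",T),("scene",S)):
  for lab,px in(("start",d0["pixels"]),("now",optics.get_image(n)["pixels"])):
    obs=(px.max(2)<50).astype(np.uint8) if 1 else 0
    best=[]
    for th in np.arange(-.2,.21,.02):
        m=mask(d0,th,0,obs.shape)>0; ring=cv2.dilate(m.astype(np.uint8),np.ones((5,5)))>0
        best.append((obs[m].mean()-obs[ring&~m].mean(),round(th,2)))
    print(n,lab,sorted(best)[::-1][:3])
E
```

```text
top start [(np.float64(0.6628543499511241), np.float64(-0.0)), (np.float64(0.6570363313842718), np.float64(0.02)), (np.float64(0.6537267080745343), np.float64(-0.02))]
top now [(np.float64(0.6115764350094877), np.float64(-0.1)), (np.float64(0.6075298188108895), np.float64(-0.08)), (np.float64(0.6038466014897579), np.float64(-0.12))]
scene start [(np.float64(0.7022705229912213), np.float64(-0.08)), (np.float64(0.7019044062733383), np.float64(-0.1)), (np.float64(0.677745100590792), np.float64(-0.12))]
scene now [(np.float64(0.6817138684608565), np.float64(-0.16)), (np.float64(0.6669777590830221), np.float64(-0.18)), (np.float64(0.654371943845628), np.float64(-0.14))]
```

```bash
python3 -c "
from rig import job
print(job.close_job())"
```

```text
the job is handed in; nothing more can be done
None
```

The right-hand stand's wheel is the worn one, now left leaning right; the red ring is flat on that stand's base plate over its post, released, and the job is handed in (no verdict was returned; all presses stayed under about 15 N, and I judged its left end stop by feel rather than measuring the lean).

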